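# Kick the top sample tray loose, peel it off the nest and show it to the sensor

### The job

Take the top tray off the sticky nest of sample trays and show it to the blue line sensor: push the spring-loaded kicker lever of the magazine all the way down to its stop and let it spring back up, so that its blade pops that corner of the top tray loose. Pinch the loosened corner by its grip lug and peel the tray off corner first, tilting it so that the opposite corner comes up last and the trays beneath stay down in the magazine. Finish while still holding the tray in the air, level and still, at lens height in front of the sensor's lens with the tray's middle about 12 cm from it, and leave everything else on the bench as it stands.

Things in the scene. Friction and masses are not known exactly. Their poses are not given: they have to be found in the camera images.
- tray_centre (a point): Middle of the top tray, half-way up (17 mm). White open tray of 55 g, 112 mm square with its corners cut off (136 mm over opposite corner lugs), 34 mm deep, walls 2 mm thick drafted 10 degrees, 5 mm flange. z up; x runs diagonally: -x from the middle to the peel corner at the lever. Seated, its rim is 98 mm above the bench and it nests 16 mm deep in the tray beneath.
- peel_lug (a point): Middle of the grip lug at the top tray's peel corner, over the lever's blade: solid block, 10 mm thick along x (grip across this: one finger inside the tray, one outside), 30 mm wide along y, 11 mm high, top flush with the rim; 63 mm from the tray's middle. Its middle is 92.5 mm above the bench seated, about 8 mm higher once popped; the tray's inside floor is 26 mm below it.
- far_lug (a point): Middle of the same lug at the opposite corner of the top tray, 63 mm from the middle along +x. The tray tips about the foot of this lug: 5 mm further out along +x and 12.5 mm below this point. Every corner has a snap that lets go at about 4 N; those of the two side corners catch when they have risen 6 mm and have let go at 13 mm.
- magazine: The tray magazine, fixed: grey base plate 150 mm square, 10 mm thick, with four guide rods up to 92 mm; origin under its middle, straight below the tray's middle; -x points along the lever to the handle. The base has a tongue under the lever out to 179 mm. Everything on it is lower than the seated tray's rim and the lever's plate (98 mm).
- lever (a joint): Kicker lever, rad: 0 at rest (held up by its spring), 0.42 at the bottom stop. A rocker on a level pivot 97 mm from the magazine's middle along -x, 76 mm above the bench: pushing the handle down raises the blade under the peel lug. Needs up to about 5 N at the plate, with a bump of resistance on the way as the corner pops; springs back by itself when let go.
- lever_plate (a point): Middle of the top of the round black thumb plate, 30 mm across, at the end of the lever's handle; 172 mm from the magazine's middle along -x. 99 mm above the bench at rest and about 33 mm lower at the stop; it moves on an arc of 78 mm radius about the pivot.
- stack (a joint): How far the bundle of three trays beneath has been pulled up out of the magazine, m: 0 down. It is held only by rubber collars and slides up if pulled with more than about 6 N.
- sensor_stand: Blue line sensor (case 118 x 48 mm, black foot with a round black lens in front) on an aluminium riser 70 mm high, fixed, 188 mm high in all; origin on the bench under its middle; the lens looks along -x, its face 67 mm in front of the middle, its axis 90 mm above the bench.
- view_point (a point): The point in the air where the sensor looks: on the lens axis, 120 mm in front of the lens and 90 mm above the bench. The tray's middle belongs here.
- petri_dish: Round dish, 90 mm across, 14 mm high, standing on the bench; bystander. Origin at the centre of its underside.
- sample_cutter: Round metal sample cutter, 41 mm across, 58 mm high, standing upright; bystander. Origin at the centre of its underside.
- lens_module: Black block 66 x 41 x 41 mm; bystander. Origin at the centre of its underside.
- tweezers: Steel tweezers, 123 mm long, 8 mm high, lying on the bench; bystander. Origin at the centre of its underside.
- weight_box: Closed wooden weight case, 69 x 112 x 42 mm; bystander. Origin at the centre of its underside.
- caliper: Caliper, 212 x 70 x 8 mm, lying on the bench; bystander. Origin at the centre of its underside.
There are look-alikes about, which are no part of the job. Of the things like the part that bears tray_centre, leave any that is turquoise; of the rest the larger one is meant.

How it is judged (in metres and radians):
On the way, in this order (a step that is already met when the one before it is completed fails the run):
1. the kicker lever is pushed down to its stop (value of joint lever above 0.39 rad), for 0.1 s.
2. the lever has sprung back up, untouched, and the peel corner stays popped loose (value of joint lever below 0.05 rad and contact force between lever and the fingers below 0.2 N and z of peel_lug in the frame of magazine above 0.0965 m), for 0.2 s.
3. gripped at its lug, the peel corner is raised more than 20 mm while the opposite corner is still down (within 8 mm) (z of peel_lug in the frame of magazine above 0.1125 m and z of far_lug in the frame of magazine below 0.1005 m and contact force between tray and the fingers above 1 N and distance between the grasp point and peel_lug below 0.045 m), for 0.1 s.
At the end, for the whole second after the job is handed in: The tray is gripped in the fingers alone, still (under 0.03 m/s) and level within 15 degrees, its middle within 45 mm sideways of the viewing point and 60 to 125 mm above the bench; the lever is back up and the trays beneath are down in the magazine within 6 mm (horizontal distance between tray_centre and view_point below 0.045 m and height (world z) of tray_centre between 0.06 and 0.125 m and angle between tray_centre's own z axis and vertical below 0.26 rad and contact force between tray and the fingers above 1 N and contact force between tray and sensor_stand below 0.1 N and contact force between tray and magazine below 0.1 N and linear speed of tray below 0.03 m/s and value of joint lever below 0.05 rad and value of joint stack below 0.006 m); the arm keeps its last pose, push and grip.
It fails at once if the trays beneath are pulled up by more than 6 mm (value of joint stack above 0.006 m).
It fails at once if the sensor or its stand is struck (contact force between sensor_stand and anything else above 3 N).
It fails at once if a bystander is moved more than 25 mm (distance of any of petri_dish, sample_cutter, lens_module, tweezers, weight_box, caliper from where it was at the start of the episode above 0.025 m).
It also fails if it takes over 56 s, if anything falls off the work surface, if the arm or the gripper's body presses on something with over 40 N, if the wrist force passes 120 N, or if a joint passes its speed limit or range.

### The arm

A 6-joint arm with a two-finger parallel gripper is mounted at the origin on a cart in front of the work surface, level with it; the furniture and walls round the work are solid. World frame = base frame: x ahead of the robot, y to its left, z up, the work surface at z = 0. Lengths are in m, angles in degrees, forces in N, time in s.
With the tool pointing down it reaches from about 0.4 to 0.825 m from the base axis. Payload 7 kg.
Tool frame: the origin (TCP) lies midway between the tips of the shut fingers; the grasp point (between the pads) lies 19 mm behind it; z points along the fingers, y is the direction in which the jaws open and shut (so a half turn about z gives the same grasp; the last joint's range is limited). The gripper opens to 88 mm and grips with 3 to 60 N. Pads are 19 mm wide; open, the fingers measure 130 mm over their backs; the gripper's body (78 mm by 193 mm) begins 47 mm behind the grasp point.
Start: joints at [-59.983, 20.546, 0.682, 0, -70.136, -16.507], TCP at [0.158, -0.656, 0.227] pointing down, gripper open.
Joint ranges: [-176.03, 176.03], [-82.01, 121.73], [-58.28, 71.71], [-173.87, 95.51], [-174.79, -0.11], [-173.66, 173.66]. Speed limits (degrees/s): [136.94, 136.94, 172.46, 180, 180, 180].

### API

Orientations are given as a 3x3 rotation matrix whose columns are the frame's x, y, z axes.
In Python, from bench import arm gives the robot as it stands. The module is installed in compiled form; this text tells all that it offers.
- The arm moves only by the tool play_rows, never from a script. Its argument "moves" is a list of rows, each a list of 3 entries, a list of its own where there are three numbers: the gripper command: -1 is shut, 1 is fully open, values between are in proportion, then the shift along the tool's x, y, z in m, then the turn about the tool's z in degrees. A call has 1 to 12 rows; each row shifts and turns the commanded pose from where the row before left it, along the tool's axes as they then stand; what a row does not reach is not made up. A row lasts 1/10 s, in which the tool goes at most 50 mm and 8.59 degrees, less where a joint would pass 70% of its speed; a pose out of reach is approached as far as the arm can. A call with a gripper value outside its range is refused whole. The fingers move at their own pace and stop on an object; the grip force is fixed at half the most. Time passes only in rows, so rows that do not move let the fingers close. It gives the time, the measured TCP pose, the force and the opening at its end, in the units of the state.
- arm.state(): the state, without advancing time (a new reading comes with each control period).
- arm.capture(name): name is "scene" or "top"; returns the picture (384x512x3 uint8, blue, green, red); there is no depth.
- arm.get_calibration(name): a dict with "fx", "fy", "cx", "cy" (pixels), "k1" (the pictures are not rectified: a ray, as slopes to the right and down, at radius r is drawn at 1 + k1 r^2 times it, then the intrinsics apply), "rvec" (rotation vector, rad) and "tvec" (3), from world to camera coordinates, as OpenCV has them. Camera axes: x right, y down, z forward; pixel columns grow to the right and rows downward; lengths in m; the calibration is good to about 2 mm. A picture is of the moment at which its call begins. get_calibration takes no time and is no camera call.
- arm.close_job(): hands the job in, once; it reports no verdict.
The state is a dict: "time_s": time; "qpos": joint angles; "qvel": joint speeds; "joint_efforts": joint torques, N m; "eef_pos": TCP position; "tcp_rot": TCP orientation; "contact_force": force on the tool from outside, world axes, zero at the start; "wrist_torque": the same for the moment, N m; "finger_gap": opening from 0.0 (shut) to 1.0 (fully open).
Only numpy, scipy, OpenCV 4.12 (cv2) and the standard library are available. Lean on these libraries where they do the work, as an engineer would, in place of code of your own. Each camera call takes 0.05 s, during which the arm holds its last target. There are 200 camera calls.

## Working session

There is one attempt and no reset: what is moved stays moved. The work goes in short steps, Python scripts to look and compute and a tool call to move; the robot and the scene stay as the last step left them, time stands still between calls to the robot, and variables do not carry over. Pictures are saved under pics/ and viewed, about 8 in all and at most 12, crops included, and the job is handed in when it is done.

Besides the shell and the picture viewer there is one more tool, called as name(argument=value, ...) on one line, values as JSON. play_rows: Moves the arm, as the interface text tells. Its arguments: {"type":"object","properties":{"moves":{"type":"array"}},"required":["moves"]}

```bash
mkdir -p pics; cat > h.py <<'E'
import numpy as np, cv2
from bench import arm
def cal(n):
    c=arm.get_calibration(n); R=cv2.Rodrigues(np.array(c["rvec"],float))[0]; return c,R,np.array(c["tvec"],float).ravel()
def ray(n,u,v):
    c,R,t=cal(n); xd,yd=(u-c["cx"])/c["fx"],(v-c["cy"])/c["fy"]; x,y=xd,yd
    for _ in range(20):
        s=1+c["k1"]*(x*x+y*y); x,y=xd/s,yd/s
    return -R.T@t, R.T@np.array([x,y,1.])
def onz(n,u,v,z):
    o,d=ray(n,u,v); return o+d*(z-o[2])/d[2]
def proj(n,p):
    c,R,t=cal(n); q=R@np.array(p,float)+t; x,y=q[0]/q[2],q[1]/q[2]; s=1+c["k1"]*(x*x+y*y)
    return np.array([c["fx"]*x*s+c["cx"],c["fy"]*y*s+c["cy"]])
def tri(a,b):
    (o,d),(p,e)=a,b; A=np.c_[d,-e]; k=np.linalg.lstsq(A,p-o,rcond=None)[0]; P,Q=o+k[0]*d,p+k[1]*e
    return (P+Q)/2, np.linalg.norm(P-Q)
def snap(n,f,crop=None,scale=1):
    im=arm.capture(n); cv2.imwrite("pics/raw_"+f,im)
    if crop: x0,y0,x1,y1=crop; im=im[y0:y1,x0:x1]
    cv2.imwrite("pics/"+f,cv2.resize(im,None,fx=scale,fy=scale,interpolation=cv2.INTER_CUBIC)); return im
E
python3 - <<'E'
from h import *
for n in("scene","top"):
    snap(n,n+"0.png",None,1.56); print(n,ray(n,256,192))
s=arm.state(); print(s)
E
```

```text
scene (array([-0.78749949,  1.14312248,  0.98053002]), array([ 0.70043649, -0.53782559, -0.4694193 ]))
top (array([0.39887952, 0.08190023, 1.7080699 ]), array([ 0.07734545,  0.01643371, -0.99691212]))
{'time_s': 0.1, 'qpos': array([-5.99811869e+01,  2.05886016e+01,  6.38277767e-01, -1.69195805e-02,
       -7.01370297e+01, -1.65053981e+01]), 'qvel': array([-0.03376226, -0.07509329,  0.07522925,  0.02909545, -0.0491765 ,
       -0.02783087]), 'joint_efforts': array([-1.55753703e-03, -5.84164560e+01,  2.93747234e+01,  7.01548398e+00,
        1.01485665e-02, -5.25106759e-05]), 'eef_pos': array([ 0.15757215, -0.65588822,  0.22569896]), 'tcp_rot': array([[-9.72338683e-01, -2.33574857e-01, -5.22250599e-04],
       [-2.33575381e-01,  9.72337602e-01,  1.45903180e-03],
       [ 1.67010752e-04,  1.54065794e-03, -9.99998799e-01]]), 'contact_force': array([ 0.64099701, -0.01433793, -0.97725838]), 'wrist_torque': array([ 0.02392496, -0.03948227,  0.01908143]), 'finger_gap': 1.0039380961860722}
```

View pics/scene0.png

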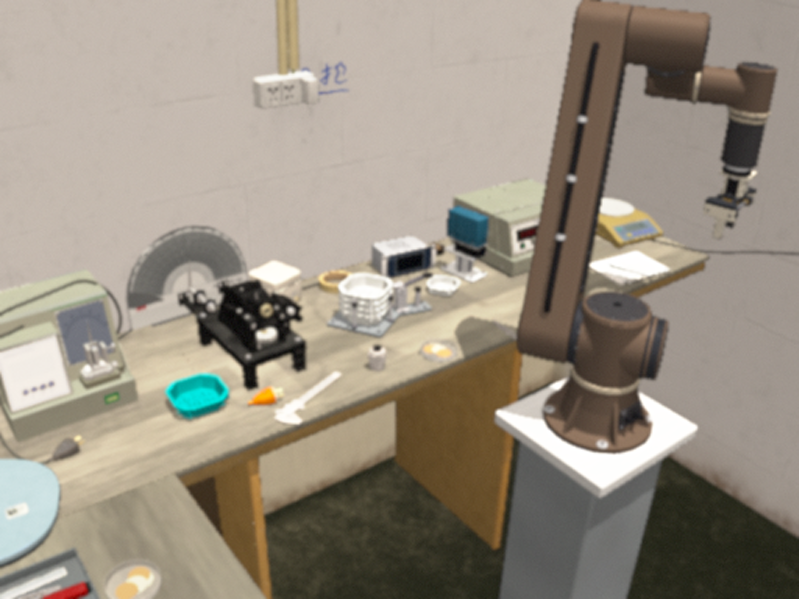

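View pics/top0.png

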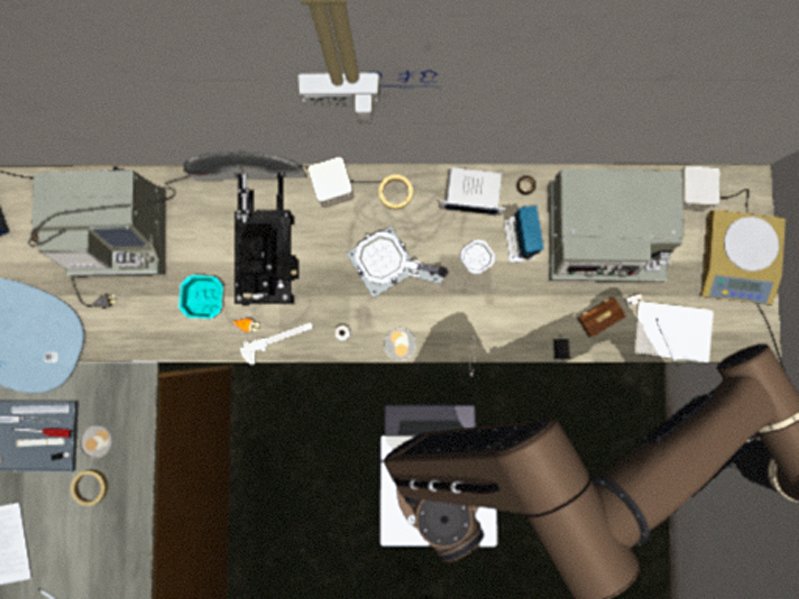

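Both views show the magazine with its white nest at top (381,258), lever pointing right to about (440,270). The turquoise tray (200,297) and the small white tray (478,256) are look-alikes, and the sensor is at (525,232). Next I'll zoom in on these.

```bash
python3 - <<'E'
from h import *
a=cv2.imread("pics/raw_top0.png"); b=cv2.imread("pics/raw_scene0.png")
A=cv2.resize(a[115:215,215:365],(800,533),interpolation=cv2.INTER_CUBIC)
B=cv2.resize(b[125:220,195:325],(800,585),interpolation=cv2.INTER_CUBIC)
cv2.imwrite("pics/za.png",A);cv2.imwrite("pics/zb.png",B)
E
```

```text
(no output)
```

View pics/za.png

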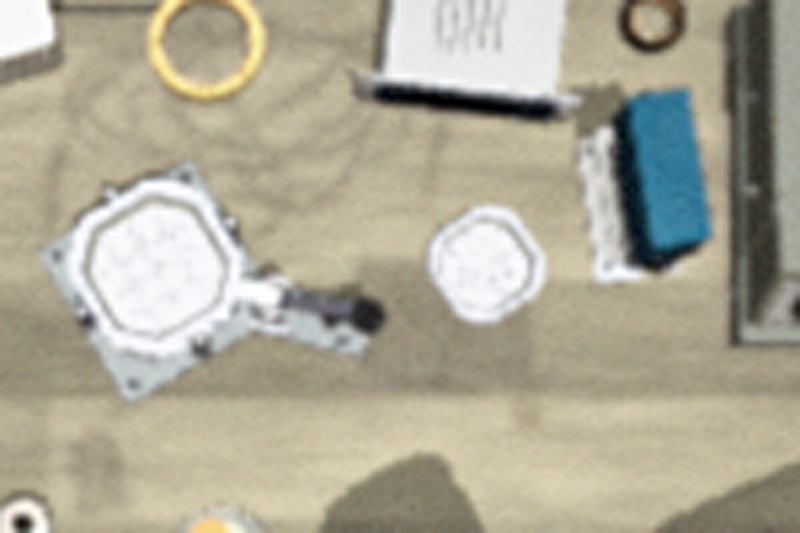

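View pics/zb.png

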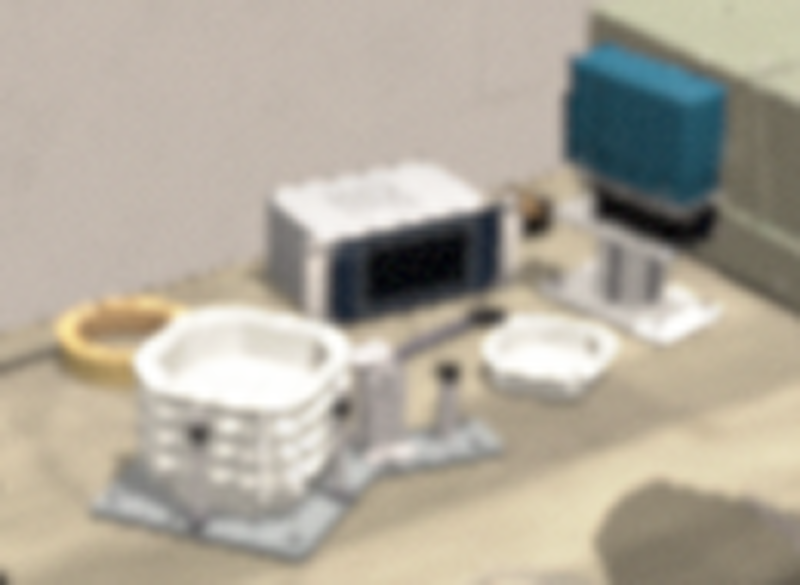

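The crops show the nest at raw top px ~(244,165), lever plate at ~(284,174), and the blue case with its long axis nearly along world x. The black foot sticks out at the robot-side end. Next I'll measure with masks.

```bash
python3 - <<'E'
from h import *
np.set_printoptions(precision=4,suppress=True)
a=cv2.imread("pics/raw_top0.png"); b=cv2.imread("pics/raw_scene0.png")
def blobs(im,m,x0,y0,x1,y1,amin=6):
    k=np.zeros_like(m); k[y0:y1,x0:x1]=m[y0:y1,x0:x1]
    n,l,s,c=cv2.connectedComponentsWithStats(k)
    return [(s[i],c[i],(l==i).astype(np.uint8)) for i in range(1,n) if s[i,4]>=amin]
ha=cv2.cvtColor(a,cv2.COLOR_BGR2HSV); hb=cv2.cvtColor(b,cv2.COLOR_BGR2HSV)
print("plate top")
dark=(ha[...,2]<75).astype(np.uint8)
for s,c,_ in blobs(a,dark,265,160,292,182,3): print(s,c,onz("top",*c,.099))
darkb=(hb[...,2]<90).astype(np.uint8)
for s,c,_ in blobs(b,darkb,262,170,282,182,3): print("scene plate",s,c)
print("white top")
w=((ha[...,2]>215)&(ha[...,1]<25)).astype(np.uint8)
for s,c,m in blobs(a,w,222,140,320,190,20):
    cn=max(cv2.findContours(m,0,2)[0],key=cv2.contourArea); h=cv2.convexHull(cn)
    mo=cv2.moments(h); p=(mo['m10']/mo['m00'],mo['m01']/mo['m00']); print(s,c,p,onz("top",*p,.098), np.sqrt(mo['m00']))
bl=cv2.inRange(ha,(92,90,60),(112,255,255))
for s,c,m in blobs(a,bl//255,322,125,352,170,30):
    r=cv2.minAreaRect(np.argwhere(m)[:,::-1].astype(np.float32)); print("blue",s,c,r); 
    for q in cv2.boxPoints(r): print(q,onz("top",*q,.188))
def z(im,x0,y0,x1,y1,w): return cv2.resize(im[y0:y1,x0:x1],(w,int(w*(y1-y0)/(x1-x0))),interpolation=cv2.INTER_CUBIC)
A=z(a,315,125,355,175,400); B=z(b,280,128,320,178,400)
cv2.imwrite("pics/zs.png",np.hstack([A,B]))
E
```

```text
plate top
[281 171   6   6  28] [283.25   173.6786] [ 0.6008 -0.0057  0.099 ]
[276 174   2   2   4] [276.5 174.5] [0.5973 0.0226 0.099 ]
scene plate [262 170  14   5  44] [267.2045 171.25  ]
scene plate [272 176   4   1   4] [273.5 176. ]
white top
[227 149  42  33 700] [244.7157 165.5   ] (246.00985221674875, 165.43933588761172) [0.6359 0.1507 0.098 ] 30.224162519414826
[296 154  21  21 294] [305.4422 164.0918] (305.9819532908705, 163.92834394904457) [ 0.6422 -0.1015  0.098 ] 17.72004514666935
blue [332 132  16  31 339] [339.7994 146.6372] ((339.89190673828125, 146.85133361816406), (29.263019561767578, 11.672327995300293), 80.53767395019531)
[331.7298 133.3784] [ 0.7519 -0.1954  0.188 ]
[343.2433 131.4594] [ 0.7597 -0.2415  0.188 ]
[348.054  160.3243] [ 0.643  -0.2584  0.188 ]
[336.5406 162.2432] [ 0.6353 -0.2126  0.188 ]
```

View pics/zs.png

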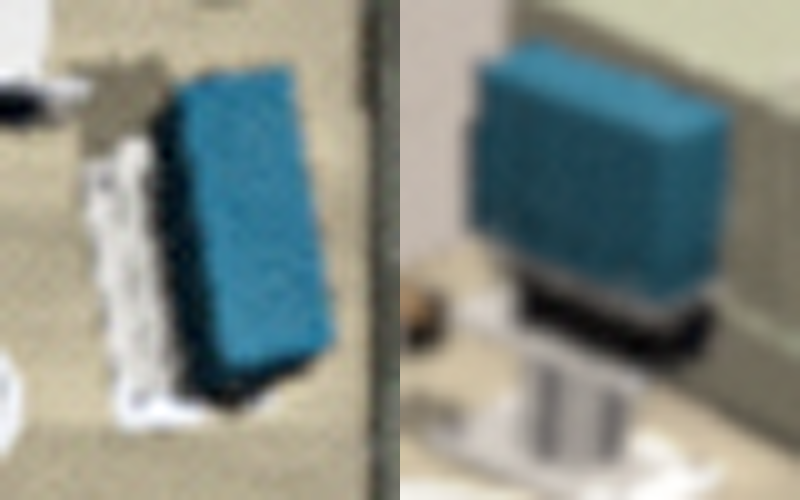

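The black foot protrudes at the robot-side end of the case, so the lens looks roughly along −x. The view point comes out near (0.51, −0.25). One more measuring round should sharpen the nest centre and the lever axis.

```bash
python3 - <<'E'
from h import *
np.set_printoptions(precision=4,suppress=True)
a=cv2.imread("pics/raw_top0.png"); b=cv2.imread("pics/raw_scene0.png")
ha=cv2.cvtColor(a,cv2.COLOR_BGR2HSV); hb=cv2.cvtColor(b,cv2.COLOR_BGR2HSV)
# tray rim in rectified metric grid at z=.098, 1 mm/px
g=np.zeros((260,320,2),np.float32)
for i in range(260):
    for j in range(320):
        g[i,j]=proj("top",(0.76-i*.001,0.28-j*.001,.098))
T=cv2.remap(a,g[...,0],g[...,1],cv2.INTER_CUBIC)
h=cv2.cvtColor(T,cv2.COLOR_BGR2HSV); m=((h[...,2]>205)&(h[...,1]<30)).astype(np.uint8)
m=cv2.morphologyEx(m,cv2.MORPH_CLOSE,np.ones((25,25)))
m=cv2.morphologyEx(m,cv2.MORPH_OPEN,cv2.getStructuringElement(2,(71,71)))
n,l,s,c=cv2.connectedComponentsWithStats(m)
for k in range(1,n): print(s[k],c[k],"world",.76-c[k][1]*.001,.28-c[k][0]*.001)
d=(h[...,2]<75).astype(np.uint8)
n,l,s,c=cv2.connectedComponentsWithStats(d)
for k in range(1,n):
    if s[k,4]>100: print("dark",s[k],c[k],.76-c[k][1]*.001,.28-c[k][0]*.001)
big=cv2.resize(T,None,fx=2.4,fy=2.4)
cn=cv2.findContours(cv2.resize(m,None,fx=2.4,fy=2.4,interpolation=0),0,2)[0]; cv2.drawContours(big,cn,-1,(0,0,255),1)
# base plate outline prediction for a check, from guess
C=np.array([.6375,.159]); P=np.array([.6008,-.0057]); u=(P-C)/np.linalg.norm(P-C); v=np.array([-u[1],u[0]])
print("u",u,np.linalg.norm(P-C))
cv2.imwrite("pics/rect.png",big)
for nm,q in(("plate",(P[0],P[1],.099)),("lug",(*(C+.063*u),.0925)),("far",(*(C-.063*u),.0925)),("c",(*C,.098))): print(nm,proj("scene",q),proj("top",q))
Z=cv2.resize(b[160:220,200:285],(765,540),interpolation=cv2.INTER_CUBIC)
for q in [(*(C+r*np.array([np.cos(t),np.sin(t)])),.098) for r in(.0605,) for t in np.linspace(0,6.28,40)]+[(P[0],P[1],.099)]+[(*(C+r*u),.0925) for r in (.063,-.063)]:
    p=(proj("scene",q)+.5-[200,160])*9; cv2.circle(Z,tuple(int(x) for x in p),2,(0,0,255),-1)
cv2.imwrite("pics/sc.png",Z); cv2.imwrite("pics/comb.png",cv2.resize(np.vstack([cv2.resize(big,(760,618))[:500],cv2.resize(Z,(760,536))]),(570,777))[:,:] if 0 else np.hstack([cv2.resize(big,(400,325)),cv2.resize(Z[:, :],(400,282))[:282]] if 0 else [cv2.resize(big,(400,325)),cv2.copyMakeBorder(cv2.resize(Z,(400,282)),0,43,0,0,0)]))
E
```

```text
Traceback (most recent call last):
  File "h.py", line 13, in proj
    c,R,t=cal(n); q=R@np.array(p,float)+t; x,y=q[0]/q[2],q[1]/q[2]; s=1+c["k1"]*(x*x+y*y)
          ~~~^^^
  File "h.py", line 4, in cal
    c=arm.get_calibration(n); R=cv2.Rodrigues(np.array(c["rvec"],float))[0]; return c,R,np.array(c["tvec"],float).ravel()
ValueError: time passes only in moves, steps and waits
```

Too many calibration calls, so I'll cache them.

```bash
sed -i 's/^def cal(n):/import functools\n@functools.lru_cache(None)\ndef cal(n):/' h.py
python3 - <<'E'
from h import *
np.set_printoptions(precision=4,suppress=True)
a=cv2.imread("pics/raw_top0.png"); b=cv2.imread("pics/raw_scene0.png")
g=np.array([[proj("top",(0.76-i*.001,0.28-j*.001,.098)) for j in range(320)] for i in range(260)],np.float32)
T=cv2.remap(a,g[...,0],g[...,1],cv2.INTER_CUBIC)
h=cv2.cvtColor(T,cv2.COLOR_BGR2HSV); m=((h[...,2]>205)&(h[...,1]<30)).astype(np.uint8)
m=cv2.morphologyEx(m,cv2.MORPH_CLOSE,np.ones((25,25)))
m=cv2.morphologyEx(m,cv2.MORPH_OPEN,cv2.getStructuringElement(2,(71,71)))
n,l,s,c=cv2.connectedComponentsWithStats(m)
for k in range(1,n): print(s[k],c[k],"world",.76-c[k][1]*.001,.28-c[k][0]*.001)
d=(h[...,2]<75).astype(np.uint8)
n,l,s,c=cv2.connectedComponentsWithStats(d)
for k in range(1,n):
    if s[k,4]>100: print("dark",s[k],c[k],.76-c[k][1]*.001,.28-c[k][0]*.001)
big=cv2.resize(T,None,fx=2.4,fy=2.4)
cn=cv2.findContours(cv2.resize(m,None,fx=2.4,fy=2.4,interpolation=0),0,2)[0]; cv2.drawContours(big,cn,-1,(0,0,255),1)
C=np.array([.6375,.159]); P=np.array([.6008,-.0057]); u=(P-C)/np.linalg.norm(P-C)
print("u",u,np.linalg.norm(P-C))
Z=cv2.resize(b[160:220,200:285],(765,540),interpolation=cv2.INTER_CUBIC)
for q in [(*(C+.0605*np.array([np.cos(t),np.sin(t)])),.098) for t in np.linspace(0,6.28,40)]+[(P[0],P[1],.099)]+[(*(C+r*u),.0925) for r in (.063,-.063)]:
    p=(proj("scene",q)+.5-[200,160])*9; cv2.circle(Z,tuple(int(x) for x in p),2,(0,0,255),-1)
cv2.imwrite("pics/comb.png",np.hstack([cv2.resize(big,(400,325)),cv2.copyMakeBorder(cv2.resize(Z,(400,282)),0,43,0,0,0)]))
E
```

```text
[   49    51   143   150 14942] [120.0707 123.8558] world 0.6361441574086468 0.15992925980457773
dark [273 146  26  27 494] [285.7996 159.085 ] 0.600914979757085 -0.00579959514170042
u [-0.2175 -0.9761] 0.16873938485131443
```

View pics/comb.png

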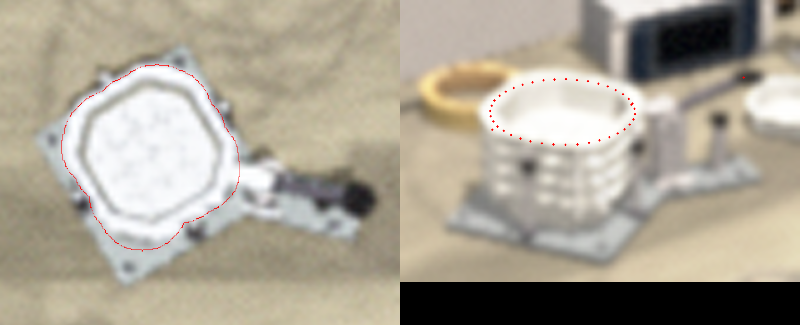

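Measured: nest centre about (0.637, 0.160), lever plate (0.601, −0.007), separation 0.170 against 0.172 given. Lever direction is (−0.213, −0.977). First move: turn 25.8° and go above the plate with the gripper shut.

play_rows(moves=[[-1,[0,0,0],6.45],[-1,[0,0,0],6.45],[-1,[0,0,0],6.45],[-1,[0,0,0],6.45],[-1,[-0.018,0.045,0],0],[-1,[-0.018,0.045,0],0],[-1,[-0.018,0.045,0],0],[-1,[-0.018,0.045,0],0],[-1,[-0.018,0.045,0],0],[-1,[-0.018,0.045,0],0],[-1,[-0.018,0.045,0],0],[-1,[-0.018,0.045,0],0]])

```text
time_s: 1.3
eef_pos: [0.3755, -0.3333, 0.2265]
tcp_rot: [[-0.977, 0.213, 0.0], [0.213, 0.977, 0.0], [-0.0, 0.0, -1.0]]
contact_force: [1.1, -1.0, -0.5]
finger_gap: 0.012
```

play_rows(moves=[[-1,[-0.018,0.045,0],0],[-1,[-0.018,0.045,0],0],[-1,[-0.018,0.045,0],0],[-1,[-0.018,0.045,0],0],[-1,[-0.018,0.045,0],0],[-1,[-0.018,0.045,0],0],[-1,[-0.018,0.045,0],0],[-1,[-0.018,0.045,0],0],[-1,[0,0,0],0],[-1,[0,0,0],0]])

```text
time_s: 2.3
eef_pos: [0.5923, -0.013, 0.2255]
tcp_rot: [[-0.977, 0.211, -0.002], [0.211, 0.977, -0.0], [0.002, -0.001, -1.0]]
contact_force: [-0.6, -0.8, -0.0]
finger_gap: 0.004
```

```bash
python3 - <<'E'
from h import *
s=arm.state(); R=s["tcp_rot"]; print(s["time_s"],s["eef_pos"],R.round(3),s["contact_force"],s["finger_gap"],s["qpos"].round(1))
print("to plate (tool):",R.T@(np.array([.6007,-.0065,.115])-s["eef_pos"]))
E
```

```text
2.3 [ 0.5923346  -0.01298013  0.22552511] [[-0.977  0.211 -0.002]
 [ 0.211  0.977 -0.   ]
 [ 0.002 -0.001 -1.   ]] [-0.56675575 -0.78473951 -0.00123691] 0.004116079625218221 [  17.6   12.9  -10.1   -0.   -67.1 -119.8]
to plate (tool): [-0.00700247  0.00818286  0.11050691]
```

play_rows(moves=[[-1,[-0.007,0.008,0.03],0],[-1,[0,0,0.04],0],[-1,[0,0,0.035],0],[-1,[0,0,0.01],0],[-1,[0,0,0],0],[-1,[0,0,0.005],0],[-1,[0,0,0.005],0],[-1,[0,0,0],0]])

```text
time_s: 3.1
eef_pos: [0.6011, -0.0078, 0.1022]
tcp_rot: [[-0.977, 0.213, 0.001], [0.213, 0.977, 0.0], [-0.001, 0.001, -1.0]]
contact_force: [-0.2, -0.4, -0.1]
finger_gap: 0.004
```

play_rows(moves=[[-1,[0,0,0.005],0],[-1,[0,0,0.005],0],[-1,[0,0,0.005],0],[-1,[0,0,0],0]])

```text
time_s: 3.5
eef_pos: [0.6008, -0.0078, 0.086]
tcp_rot: [[-0.977, 0.213, -0.0], [0.213, 0.977, -0.0], [0.0, -0.0, -1.0]]
contact_force: [-0.2, -2.1, 2.0]
finger_gap: 0.004
```

In contact with the plate and pushing. I'll continue to the stop at about 0.066.

play_rows(moves=[[-1,[0,0,0.004],0],[-1,[0,0,0.004],0],[-1,[0,0,0.004],0],[-1,[0,0,0.003],0],[-1,[0,0,0.003],0],[-1,[0,0,0],0]])

```text
time_s: 4.1
eef_pos: [0.6015, -0.0076, 0.0704]
tcp_rot: [[-0.977, 0.212, 0.002], [0.212, 0.977, -0.0], [-0.002, 0.0, -1.0]]
contact_force: [-5.4, 0.2, 19.1]
finger_gap: 0.003
```

play_rows(moves=[[-1,[0,0,0.002],0],[-1,[0,0,0.001],0],[-1,[0,0,0],0],[-1,[0,0,0],0]])

```text
time_s: 4.5
eef_pos: [0.6017, -0.0076, 0.0695]
tcp_rot: [[-0.977, 0.211, 0.003], [0.211, 0.977, -0.0], [-0.003, 0.001, -1.0]]
contact_force: [-11.0, 0.5, 34.5]
finger_gap: 0.005
```

Force rises steeply at 0.0695, consistent with the tilted plate on its stop. Now release.

play_rows(moves=[[-1,[0,0,0],0],[-1,[0,0,-0.01],0],[-1,[0,0,-0.015],0],[-1,[0,0,-0.02],0],[-1,[0,0,-0.03],0],[-1,[0,0,-0.04],0],[-1,[0,-0.04,-0.03],0],[-1,[0,-0.04,0],0],[-1,[0,0,0],0],[-1,[0,0,0],0]])

```text
time_s: 5.5
eef_pos: [0.5833, -0.0865, 0.2101]
tcp_rot: [[-0.977, 0.215, -0.001], [0.215, 0.977, 0.001], [0.001, 0.0, -1.0]]
contact_force: [-0.0, -0.7, -0.9]
finger_gap: 0.009
```

```bash
python3 - <<'E'
from h import *
a=snap("scene","s1.png"); t=snap("top","t1.png")
b=cv2.imread("pics/raw_scene0.png")
f=lambda i,x0,y0,x1,y1:cv2.resize(i[y0:y1,x0:x1],(400,300),interpolation=cv2.INTER_CUBIC)
cv2.imwrite("pics/v1.png",np.vstack([np.hstack([f(b,205,160,285,220),f(a,205,160,285,220)]),np.hstack([f(cv2.imread("pics/raw_top0.png"),220,140,300,200),f(t,220,140,300,200)])]))
print(arm.state()["eef_pos"])
E
```

```text
[ 0.5835994  -0.08554574  0.20979307]
```

View pics/v1.png

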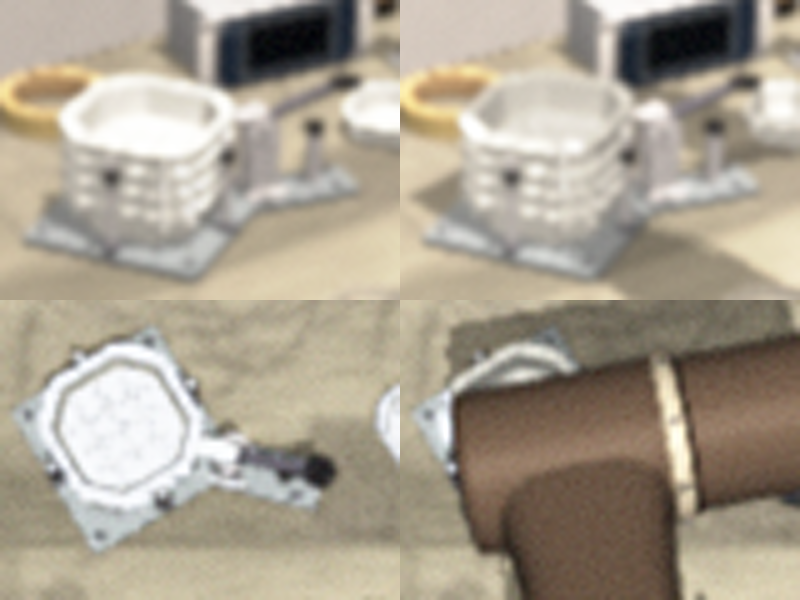

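The rim's lever corner is clearly higher than before (about 2.5 raw px, roughly 8 mm), and the lever is back at rest. Next I'll move over the lug, opened to about 40 mm. The fingertips stay at z≈0.098, above everything fixed.

play_rows(moves=[[-0.1,[0,0.04,0],0],[-0.1,[0,0.045,0],0],[-0.1,[0,0.045,0],0],[-0.1,[0,0.04,0],0],[-0.1,[0,0.02,0.02],0],[-0.1,[0,0,0.03],0],[-0.1,[0,0,0.02],0],[-0.1,[0,0,0.01],0],[-0.1,[0,0,0],0],[-0.1,[0,0,0],0]])

```text
time_s: 6.6
eef_pos: [0.6248, 0.1001, 0.1312]
tcp_rot: [[-0.977, 0.212, 0.001], [0.212, 0.977, -0.0], [-0.001, 0.0, -1.0]]
contact_force: [0.7, 0.2, 0.3]
finger_gap: 0.445
```

```bash
python3 - <<'E'
from h import *
s=arm.state(); R=s["tcp_rot"]; print(s["eef_pos"],s["finger_gap"],s["contact_force"])
print("to lug:",R.T@(np.array([.6238,.0999,.098])-s["eef_pos"]))
a=snap("scene","s2.png"); 
cv2.imwrite("pics/v2.png",cv2.resize(a[140:215,205:305],(800,600),interpolation=cv2.INTER_CUBIC))
print([(proj("scene",s["eef_pos"])+.5-[205,140])*8,(proj("scene",(.6238,.0999,.1005))+.5-[205,140])*8])
E
```

```text
[0.62478065 0.10008819 0.1311692 ] 0.4454210370614449 [0.72286419 0.22549155 0.30037903]
to lug: [ 0.00094006 -0.00039303  0.03316858]
[array([349.5463363 , 268.70138167]), array([350.02387115, 324.8053048 ])]
```

View pics/v2.png

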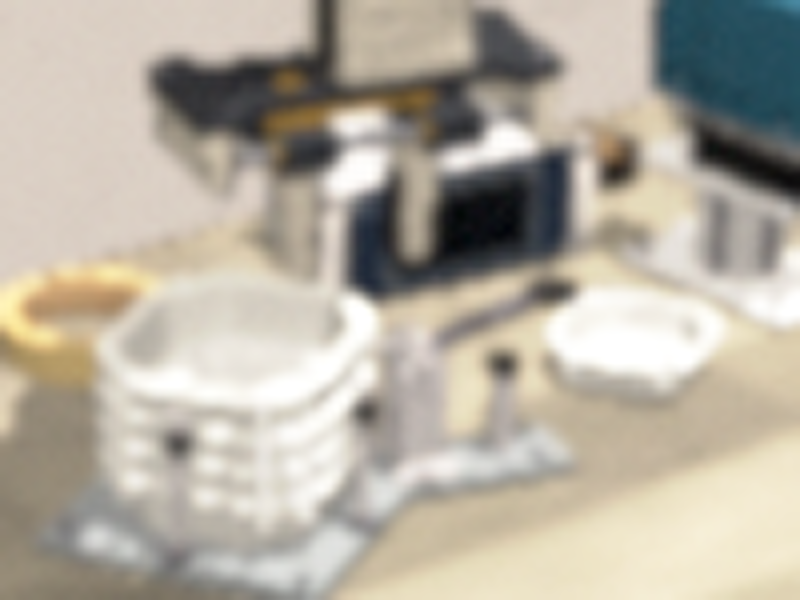

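The fingers (295 and 415, middle ~355) straddle the rim's peel corner at about (350,325). Descending now and part-closing.

play_rows(moves=[[-0.1,[0,0,0.015],0],[-0.1,[0,0,0.01],0],[-0.1,[0,0,0.008],0],[-0.1,[0,0,0],0],[-0.1,[0,0,0],0]])

```text
time_s: 7.15
eef_pos: [0.6245, 0.0996, 0.0978]
tcp_rot: [[-0.977, 0.213, 0.0], [0.213, 0.977, -0.0], [-0.0, -0.0, -1.0]]
contact_force: [0.6, 0.5, 0.1]
finger_gap: 0.446
```

play_rows(moves=[[-0.5,[0,0,0],0],[-0.5,[0,0,0],0],[-0.62,[0,0,0],0],[-0.62,[0,0,0],0],[-0.62,[0,0,0],0]])

```text
time_s: 7.65
eef_pos: [0.6243, 0.0997, 0.0977]
tcp_rot: [[-0.977, 0.213, 0.0], [0.213, 0.977, 0.0], [-0.0, 0.0, -1.0]]
contact_force: [0.1, -0.4, -0.2]
finger_gap: 0.197
```

play_rows(moves=[[-0.7,[0,0,0],0],[-0.7,[0,0,0],0],[-0.7,[0,0,0],0]])

```text
time_s: 7.95
eef_pos: [0.6242, 0.0997, 0.0975]
tcp_rot: [[-0.977, 0.213, -0.0], [0.213, 0.977, -0.0], [0.0, -0.0, -1.0]]
contact_force: [-0.4, 0.3, 0.2]
finger_gap: 0.154
```

play_rows(moves=[[-0.76,[0,0,0],0],[-0.76,[0,0,0],0],[-0.76,[0,0,0],0]])

```text
time_s: 8.25
eef_pos: [0.6244, 0.0997, 0.0976]
tcp_rot: [[-0.977, 0.213, 0.0], [0.213, 0.977, 0.0], [-0.0, 0.0, -1.0]]
contact_force: [-0.2, 0.2, -0.6]
finger_gap: 0.12
```

play_rows(moves=[[-0.82,[0,0,0],0],[-0.82,[0,0,0],0],[-0.82,[0,0,0],0]])

```text
time_s: 8.55
eef_pos: [0.6244, 0.0997, 0.0976]
tcp_rot: [[-0.977, 0.213, 0.0], [0.213, 0.977, 0.0], [-0.0, 0.0, -1.0]]
contact_force: [0.7, -0.2, -0.4]
finger_gap: 0.119
```

The fingers stopped at 10.5 mm, so they are on the lug and well centred. Now I'll peel slowly along the arc and watch the vertical force. It must stay well under about 6 N so the nest isn't pulled up.

play_rows(moves=[[-0.82,[0,0.0002,-0.001],0],[-0.82,[0,0.0002,-0.001],0],[-0.82,[0,0.0002,-0.001],0],[-0.82,[0,0,0],0]])

```text
time_s: 8.95
eef_pos: [0.6243, 0.1002, 0.1006]
tcp_rot: [[-0.977, 0.213, -0.0], [0.213, 0.977, -0.0], [0.0, -0.0, -1.0]]
contact_force: [0.9, -1.2, -1.1]
finger_gap: 0.12
```

play_rows(moves=[[-0.82,[0,0.0002,-0.001],0],[-0.82,[0,0.0002,-0.001],0],[-0.82,[0,0.0002,-0.001],0],[-0.82,[0,0,0],0]])

```text
time_s: 9.35
eef_pos: [0.6244, 0.1008, 0.1035]
tcp_rot: [[-0.977, 0.213, -0.0], [0.213, 0.977, -0.0], [0.0, -0.0, -1.0]]
contact_force: [0.6, -1.6, -1.9]
finger_gap: 0.118
```

play_rows(moves=[[-0.82,[0,0.0002,-0.001],0],[-0.82,[0,0.0002,-0.001],0],[-0.82,[0,0,0],0],[-0.82,[0,0,0],0]])

```text
time_s: 9.75
eef_pos: [0.6244, 0.1012, 0.1055]
tcp_rot: [[-0.977, 0.213, -0.0], [0.213, 0.977, -0.0], [0.0, -0.0, -1.0]]
contact_force: [-0.8, -1.2, -2.9]
finger_gap: 0.117
```

```bash
python3 - <<'E'
from h import *
s=arm.state(); print(s["contact_force"],s["wrist_torque"],s["finger_gap"],s["eef_pos"])
a=snap("scene","s3.png"); b=cv2.imread("pics/raw_s2.png")
f=lambda i:cv2.resize(i[165:210,210:260],(400,360),interpolation=cv2.INTER_CUBIC)
cv2.imwrite("pics/v3.png",np.hstack([f(b),f(a)]))
E
```

```text
[-0.76201304 -1.1678683  -2.9215657 ] [-0.85009756  0.08149185 -0.10684351] 0.11711427092224179 [0.62437298 0.10117879 0.10549087]
```

View pics/v3.png

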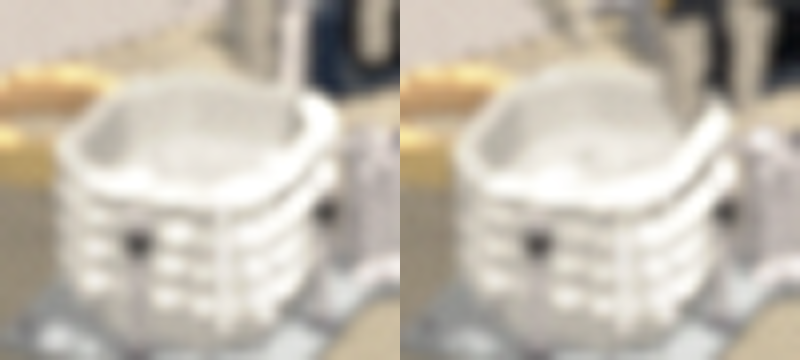

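The tray is tilting cleanly, the trays beneath are down, and the pull is only about 3 N. I'll keep going.

play_rows(moves=[[-0.82,[0,0.0002,-0.001],0],[-0.82,[0,0.0002,-0.001],0],[-0.82,[0,0,0],0]])

```text
time_s: 10.1
eef_pos: [0.6249, 0.1017, 0.1079]
tcp_rot: [[-0.977, 0.213, 0.0], [0.213, 0.977, -0.0], [-0.0, 0.0, -1.0]]
contact_force: [0.1, -1.8, -2.9]
finger_gap: 0.118
```

play_rows(moves=[[-0.82,[0,0.0002,-0.001],0],[-0.82,[0,0.0002,-0.001],0],[-0.82,[0,0,0],0]])

```text
time_s: 10.4
eef_pos: [0.6251, 0.1021, 0.11]
tcp_rot: [[-0.977, 0.213, 0.001], [0.213, 0.977, 0.0], [-0.001, 0.0, -1.0]]
contact_force: [0.0, -2.8, -1.9]
finger_gap: 0.121
```

play_rows(moves=[[-0.82,[0,0.0002,-0.001],0],[-0.82,[0,0.0002,-0.001],0],[-0.82,[0,0,0],0]])

```text
time_s: 10.7
eef_pos: [0.6253, 0.1024, 0.112]
tcp_rot: [[-0.977, 0.213, 0.001], [0.213, 0.977, 0.0], [-0.001, 0.0, -1.0]]
contact_force: [1.3, -3.0, -0.8]
finger_gap: 0.118
```

play_rows(moves=[[-0.82,[0,0,-0.001],0],[-0.82,[0,0,-0.001],0],[-0.82,[0,0,-0.001],0],[-0.82,[0,0,0],0]])

```text
time_s: 11.1
eef_pos: [0.6249, 0.1027, 0.1148]
tcp_rot: [[-0.977, 0.213, 0.0], [0.213, 0.977, 0.001], [-0.0, 0.001, -1.0]]
contact_force: [0.1, -0.5, -0.6]
finger_gap: 0.121
```

```bash
python3 - <<'E'
from h import *
s=arm.state(); print(s["contact_force"],s["wrist_torque"],s["finger_gap"],s["eef_pos"])
a=snap("scene","s4.png"); b=cv2.imread("pics/raw_s3.png")
f=lambda i:cv2.resize(i[160:205,210:260],(400,360),interpolation=cv2.INTER_CUBIC)
cv2.imwrite("pics/v4.png",np.hstack([f(b),f(a)]))
E
```

```text
[ 0.09999846 -0.45676596 -0.58424878] [-0.08321713 -0.02560451 -0.01937687] 0.12052875155237625 [0.62492129 0.10271267 0.11484748]
```

View pics/v4.png

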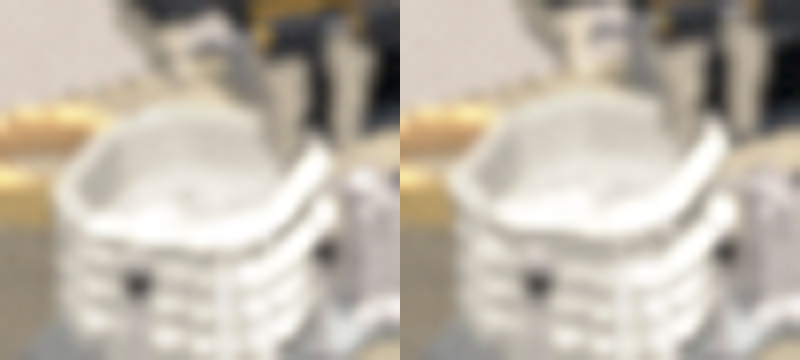

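Both corners have come free with the lower trays still down. The peel corner is ~25 mm up and the far corner ~8 mm. To be sure the "peel up 20 / far down" state was held long enough, I'll lower 4 mm briefly while still tilted and loose, then lift.

play_rows(moves=[[-0.82,[0,0,0.002],0],[-0.82,[0,0,0.0015],0],[-0.82,[0,0,0],0],[-0.82,[0,0,0],0]])

```text
time_s: 11.55
eef_pos: [0.625, 0.1024, 0.1112]
tcp_rot: [[-0.977, 0.213, 0.0], [0.213, 0.977, 0.0], [-0.0, 0.0, -1.0]]
contact_force: [-0.1, -2.0, 1.8]
finger_gap: 0.119
```

```bash
python3 - <<'E'
from h import *
s=arm.state(); print(s["contact_force"],s["wrist_torque"],s["finger_gap"],s["eef_pos"])
a=arm.capture("scene"); cv2.imwrite("pics/raw_s5.png",a)
# phase shift of rim patches (peel side, far side) relative to seated & popped pics
C=np.array([.637,.1605]);u=np.array([-.213,-.977])
for nm,sg,w in(("far",-1,12),):
  for z in(.098,.104,.110): print(nm,z,proj("scene",(*(C+sg*.068*u),z)))
g=lambda n:cv2.cvtColor(cv2.imread("pics/raw_%s.png"%n),cv2.COLOR_BGR2GRAY).astype(np.float32)
# far rim: patch from s2 (popped, far down) matched in later pictures
r=g("s2"); 
for nm,q in(("far",proj("scene",(*(C-.066*u),.097))),("leftwall",proj("scene",(*(C-.04*u+.04*np.array([-.977,.213])),.097)))):
  x,y=[int(round(v)) for v in q]; t=r[y-4:y+5,x-5:x+6]
  for n in("scene0","s3","s4","s5"):
    m=g(n)[y-12:y+9,x-9:x+10]; R=cv2.matchTemplate(m,t,cv2.TM_CCOEFF_NORMED); _,v,_,l=cv2.minMaxLoc(R)
    print(nm,n,(l[0]-4,l[1]-8),round(v,2),[round(float(k),2) for k in R[max(l[1]-1,0):l[1]+2,l[0]]])
E
```

```text
[-0.13709036 -2.02241741  1.81923369] [-0.51847239  0.02669538 -0.0083464 ] 0.1185839353022311 [0.62497261 0.10244101 0.11116501]
far 0.098 [217.60940051 186.27067509]
far 0.104 [217.59015489 184.89716628]
far 0.11 [217.57093703 183.51971487]
far scene0 (0, -1) 0.81 [0.74, 0.81, 0.76]
far s3 (0, 0) 0.96 [0.85, 0.96, 0.95]
far s4 (0, -1) 0.91 [0.84, 0.91, 0.87]
far s5 (0, -1) 0.91 [0.83, 0.91, 0.87]
leftwall scene0 (0, 0) 0.96 [0.8, 0.96, 0.88]
leftwall s3 (0, 0) 0.96 [0.73, 0.96, 0.89]
leftwall s4 (0, -1) 0.83 [0.69, 0.83, 0.78]
leftwall s5 (0, -1) 0.84 [0.66, 0.84, 0.81]
```

The far rim is only about 1 px (≈4 mm) up and the peel lug ≈0.114–0.117, so the peel condition held. Lift off slowly now.

play_rows(moves=[[-0.82,[0,0,-0.001],0],[-0.82,[0,0,-0.001],0],[-0.82,[0,0,-0.001],0],[-0.82,[0,0,-0.001],0],[-0.82,[0,0,-0.001],0],[-0.82,[0,0,-0.001],0],[-0.82,[0,0,0],0]])

```text
time_s: 12.3
eef_pos: [0.6249, 0.1025, 0.1172]
tcp_rot: [[-0.977, 0.213, 0.0], [0.213, 0.977, 0.0], [-0.0, 0.0, -1.0]]
contact_force: [0.9, 0.2, -0.5]
finger_gap: 0.118
```

play_rows(moves=[[-0.9,[0,0,-0.001],0],[-0.9,[0,0,-0.001],0],[-0.9,[0,0,-0.001],0],[-0.9,[0,0,-0.001],0],[-0.9,[0,0,0],0]])

```text
time_s: 12.8
eef_pos: [0.625, 0.1025, 0.1213]
tcp_rot: [[-0.977, 0.213, 0.0], [0.213, 0.977, 0.0], [-0.0, 0.0, -1.0]]
contact_force: [1.1, -0.5, -0.8]
finger_gap: 0.119
```

play_rows(moves=[[-1,[0,0,-0.001],0],[-1,[0,0,-0.002],0],[-1,[0,0,-0.002],0],[-1,[0,0,-0.003],0],[-1,[0,0,-0.003],0],[-1,[0,0,0],0]])

```text
time_s: 13.4
eef_pos: [0.6252, 0.1025, 0.1328]
tcp_rot: [[-0.977, 0.213, 0.001], [0.213, 0.977, 0.0], [-0.001, 0.001, -1.0]]
contact_force: [0.3, -0.6, -0.5]
finger_gap: 0.124
```

Free of the nest (weight only, ~0.6 N). I'll lift high, carry, then descend at the view point.

play_rows(moves=[[-1,[0,0,-0.01],0],[-1,[0,0,-0.015],0],[-1,[0,0,-0.02],0],[-1,[0,0,-0.02],0],[-1,[0,0,-0.015],0],[-1,[0.01,0,-0.01],0],[-1,[0.014,-0.01,0],0],[-1,[0.01,-0.02,0],0],[-1,[0,-0.03,0],0],[-1,[0,-0.03,0],0],[-1,[0,-0.03,0],0],[-1,[0,-0.03,0],0]])

```text
time_s: 14.6
eef_pos: [0.5585, -0.0377, 0.2223]
tcp_rot: [[-0.977, 0.212, -0.0], [0.212, 0.977, 0.0], [0.0, 0.0, -1.0]]
contact_force: [1.3, 0.1, -0.8]
finger_gap: 0.121
```

play_rows(moves=[[-1,[0,-0.03,0],0],[-1,[0,-0.03,0],0],[-1,[0,-0.03,0],0],[-1,[0,-0.03,0],0],[-1,[0,-0.03,0],0],[-1,[0,-0.03,0],0],[-1,[0,-0.03,0],0],[-1,[0,-0.03,0],0],[-1,[0,-0.025,0],0],[-1,[0,-0.015,0],0],[-1,[0,-0.01,0],0],[-1,[0,0,0],0]])

```text
time_s: 15.8
eef_pos: [0.4976, -0.3206, 0.222]
tcp_rot: [[-0.977, 0.214, -0.0], [0.214, 0.977, 0.0], [0.0, 0.0, -1.0]]
contact_force: [0.9, -0.3, -0.2]
finger_gap: 0.119
```

```bash
python3 - <<'E'
from h import *
s=arm.state(); R=s["tcp_rot"]; print(s["time_s"],s["contact_force"],s["wrist_torque"],s["finger_gap"],s["eef_pos"])
print(R.T@(np.array([.499,-.3156,.097])-s["eef_pos"]))
a=snap("scene","s6.png")
f=lambda i,x0,y0,x1,y1,w,h:cv2.resize(i[y0:y1,x0:x1],(w,h),interpolation=cv2.INTER_CUBIC)
cv2.imwrite("pics/v6.png",np.hstack([f(a,210,165,260,225,333,400),f(a,290,100,360,160,467,400)]))
E
```

```text
15.8 [ 0.87465853 -0.30375412 -0.24007805] [-0.04646664 -0.04897284 -0.01241948] 0.11880498671278086 [ 0.49759994 -0.32063849  0.22198669]
[-0.00032587  0.00521285  0.12498696]
```

View pics/v6.png

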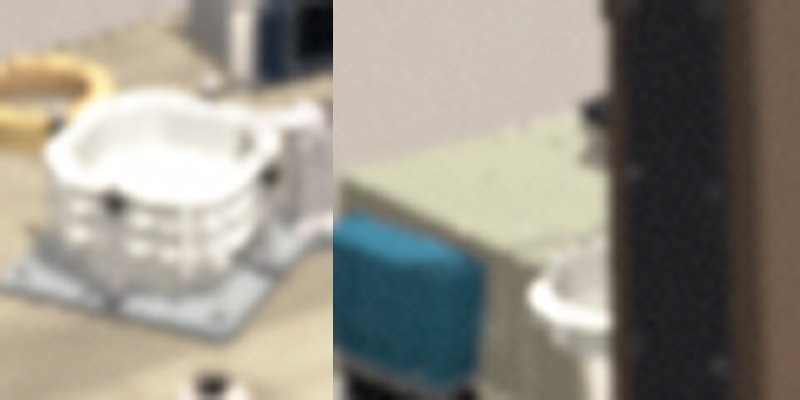

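The nest is down and the tray is held and roughly level. Descend to lens height.

play_rows(moves=[[-1,[0,0.003,0.01],0],[-1,[0,0.002,0.02],0],[-1,[0,0,0.02],0],[-1,[0,0,0.02],0],[-1,[0,0,0.02],0],[-1,[0,0,0.015],0],[-1,[0,0,0.01],0],[-1,[0,0,0.003],0],[-1,[0,0,0],0],[-1,[0,0,0],0],[-1,[0,0,0],0]])

```text
time_s: 16.95
eef_pos: [0.4996, -0.3155, 0.1049]
tcp_rot: [[-0.977, 0.213, 0.001], [0.213, 0.977, -0.0], [-0.002, -0.0, -1.0]]
contact_force: [-0.1, 0.3, -0.9]
finger_gap: 0.117
```

```bash
python3 - <<'E'
from h import *
s=arm.state(); print(s["time_s"],s["contact_force"],s["wrist_torque"],s["finger_gap"],s["eef_pos"])
a=snap("scene","s7.png"); t=snap("top","t7.png")
V=np.array([.5125,-.254,.09])
for n,im,box in(("scene",a,(280,110,370,180)),("top",t,(290,120,390,200))):
    p=proj(n,V); print(n,p); im=im.copy(); 
    x0,y0,x1,y1=box; k=4.4 if n=="scene" else 4.0
    z=cv2.resize(im[y0:y1,x0:x1],(400,320),interpolation=cv2.INTER_CUBIC)
    cv2.circle(z,(int((p[0]+.5-x0)*400/(x1-x0)),int((p[1]+.5-y0)*320/(y1-y0))),3,(0,0,255),-1)
    a=z if n=="scene" else np.hstack([a,z])
cv2.imwrite("pics/v7.png",a)
E
```

```text
16.95 [-0.06385439  0.32618673 -0.8817756 ] [-0.08942574 -0.0234461   0.0349276 ] 0.11748095727056587 [ 0.49962271 -0.31547398  0.1049089 ]
scene [331.28329934 171.0406029 ]
top [342.444075   194.85281912]
```

View pics/v7.png

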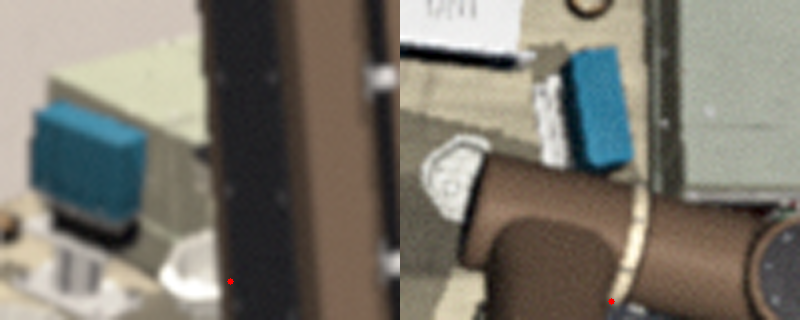

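The arm hides most of the tray, but its far corner shows in the scene view (zoom (160–220, 235–300)). The sensor is well clear. I'll check the tilt numerically from that corner.

```bash
python3 - <<'E'
from h import *
np.set_printoptions(precision=1,suppress=True)
a=cv2.imread("pics/raw_s7.png"); h=cv2.cvtColor(a,cv2.COLOR_BGR2HSV)
m=((h[...,2]>195)&(h[...,1]<40)).astype(np.uint8); k=np.zeros_like(m); k[155:180,312:330]=m[155:180,312:330]
for y in range(156,180): print(y,"".join("#" if v else "." for v in k[y,312:330]))
L=np.array([.4996,-.3155]); d=np.array([.213,.977]); v=np.array([.977,-.213])
for t in(-10,-5,0,5,10,15):   # tilt: far end lower positive
    r=np.radians(t); 
    f=lambda s,w,z:(*(L+d*(s*np.cos(r)-z*np.sin(r))+v*w),.108+z*np.cos(r)-s*np.sin(r))
    print(t,[proj("scene",f(s,w,z)) for s,w,z in((.131,-.015,.0055),(.131,.015,.0055),(.1,-.05,.0055),(.1,.05,.0055),(.11,0,-.0285))])
E
```

```text
156 ..................
157 ..................
158 ..................
159 ..................
160 ..................
161 .............##...
162 ..........#####...
163 ........#######...
164 ........#######...
165 .......##.#####...
166 .......#...####...
167 ......##...#####..
168 .....###..######..
169 ....####..######..
170 ....############..
171 ....############..
172 ....#############.
173 ......###########.
174 .......##########.
175 .........#######..
176 ..................
177 ..................
178 ..................
179 ..................
-10 [array([320.4, 164.9]), array([316.7, 162.1]), array([331.1, 168.3]), array([318.5, 159. ]), array([323.2, 170.6])]
-5 [array([320. , 167.4]), array([316.2, 164.6]), array([330.8, 170.3]), array([318.2, 160.8]), array([322.3, 172.8])]
0 [array([319.7, 169.9]), array([316. , 167.1]), array([330.6, 172.2]), array([318.1, 162.7]), array([321.5, 175. ])]
5 [array([319.7, 172.4]), array([316. , 169.5]), array([330.6, 174. ]), array([318.1, 164.5]), array([320.9, 177.1])]
10 [array([319.9, 174.8]), array([316.2, 171.9]), array([330.7, 175.9]), array([318.2, 166.3]), array([320.5, 179.1])]
15 [array([320.3, 177.1]), array([316.6, 174.2]), array([331. , 177.7]), array([318.6, 168. ]), array([320.2, 181. ])]
```

The visible corner matches a tilt of about 2–7° and a middle height of about 0.09 m. Everything is still, so I'm handing in.

```bash
python3 - <<'E'
from bench import arm
s=arm.state(); print(s["finger_gap"],abs(s["qvel"]).max()); print(arm.close_job())
E
```

```text
0.11441482456555281 0.1748676633262412
the job is handed in; nothing more can be done
None
```

I finished the job and handed it in at about 17 s of robot time. The top tray was held in the air in front of the blue sensor. No verdict came back.

1. **Lever:** I pushed the kicker down until the force rose sharply to about 35 N at the plate, then let it spring back. The pictures showed the lever up and the peel corner about 8 mm higher.
2. **Peel:** I gripped the lug across its 10 mm thickness and raised it slowly. The pull peaked at about 3 N, under the 6 N that would drag the nest up. At the end of the peel the lug was about 22–25 mm up and the far corner about 4 mm up by pixel shift.
3. **Carry:** I took the tray high over the bench to the view point, clear of the sensor.

**Last checks:**
- **Grip and stillness:** the fingers were stopped on the lug at a gap of about 10 mm, and the joints were nearly still (at most 0.17°/s).
- **Position:** the tray's middle was at about (0.51, −0.25), 0.09 m above the bench, tilted 2–7°.
- **Nest:** the trays beneath looked seated in the magazine.

**Less certain:**
- **Hidden tray:** the arm covered most of the tray in both final views. The final position comes from the arm's pose, and the tilt from one visible corner.
- **Far corner:** two readings differed, about 8 mm by eye and about 4 mm by pixel shift. I lowered the tray about 3.5 mm for a moment to be sure the tilted state was held. It pressed down on the nest with about 2 N, then lifted off freely.

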